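Lap an aluminium drill block on a sprung lapping bed

ROBOT

A 7-joint arm with a two-finger parallel gripper is mounted at the origin on a cart in front of the work surface, level with it; the furniture and walls round the work are solid. World frame = base frame: x ahead of the robot, y to its left, z up, the work surface at z = 0. Lengths are in mm, angles in rad, forces in N, time in s.
With the tool pointing down it reaches from about 400 to 900 mm from the base axis. Payload 5.5 kg.
Tool frame: the origin (TCP) lies between the finger pads; the fingertips stand 11 mm ahead of it and the grasp point (between the pads) lies 8 mm behind it (arm.tcp_to_tips is the distance from the TCP to the fingertips, in mm); z points along the fingers, y is the line along which they close (so a half turn about z gives the same grasp; the last joint's range is limited). The gripper opens to 92 mm and grips with 3 to 60 N. Pads are 19 mm wide; open, the fingers measure 130 mm over their backs; the gripper's body (75 mm by 190 mm) begins 47 mm behind the grasp point.
Start: joints at [1.593, 0.501, -0.427, 1.55, 0.221, 1.138, -0.21], TCP at [155.045, -631.237, 237.729] pointing down, gripper open.
Joint ranges: [-2.88, 2.88], [-0.31, 2.03], [-1.54, 1.56], [0.2, 2.42], [-1.41, 4.55], [0.19, 2.02], [-2.57, 2.57]. Speed limits (rad/s): [2.57, 2.57, 3.14, 3.14, 3.14, 3.14, 3.14].

INTERFACE

Orientations are given as a rotation vector (axis times angle).
In Python, from cell import get_state, imaging, close_job, spotter, arm gives the robot as it stands.
- The arm moves only by the tool move_arm, never from a script. Its argument "increments" is a list of rows, each a list of 7 numbers: the shift along the tool's x, y, z in mm, then the turn, a rotation vector about the tool's x, y, z in rad, then the closure in counts, from 0 (fully open) to 255 (shut). In form: [[dx, dy, dz, wx, wy, wz, fingers], ...]. A call has 1 to 8 rows; each row is the pose to reach, as a shift and turn from the pose commanded when the call began, along the tool's axes at that moment; what a row does not reach only later rows make up. A row lasts 1/8 s, in which the tool goes at most 62.5 mm and 10.7 degrees, less where a joint would pass 70% of its speed; a pose out of reach is approached as far as the arm can. A call with a gripper value outside its range is refused whole. The fingers move at their own pace and stop on an object; "squeeze" is the grip in N (left out, the last holds). Time passes only in rows, so rows that repeat a pose let the fingers close. It gives the time, the measured TCP pose, the force, the opening and the grip force at its end, in the units of the state.
- get_state(): the state, without advancing time (a new reading comes with each control period).
- imaging.capture(name): name is "side" or "top" or "wrist"; returns a dict with "frame" (420x560x3 uint8, blue, green, red), "mtx" (3x3 intrinsics, pixels), "dist" ([k1, k2, p1, p2, k3] as OpenCV has them; the pictures are not rectified), "cam_to_world" (4x4, takes a point from camera to world coordinates); the wrist camera has in their place "tool_from_camera" (4x4, takes a point from camera to tool coordinates, whose origin is the TCP and whose axes are the flange's). Camera axes: x right, y down, z forward; pixel columns grow to the right and rows downward; lengths in mm; the calibration is good to about 2 mm. A picture is of the moment at which its call begins: read the wrist's pose just before it. There is no depth.
- close_job(): hands the job in; it is judged then, once.
Trained networks look in a picture, given as the dict that the camera call returned (one of the last four; its "shot" number tells which), for a name from the list of things; names that differ only in an ending like _2 or _b are one class to them, and where a whole thing is asked for, a point or a joint stands for the part that bears it (a point fixed in the world has none). Each returns a list of dicts, best first, with "score" (0 to 1); they miss things now and then, are a little off and sometimes report something else, mostly with a low value. They report only what shows in the picture. A call takes as long as a camera call. They do not tell look-alikes from the thing itself.
- spotter.search_frame(picture, name): "point" ([x, y, z] in mm, in world coordinates, good to about 4 mm: the middle of the surface that is visible of it).
- spotter.outline_of(picture, name): "pixels" (420x560 bool, what is visible of it).
The state is a dict: "time_s": time; "joint_pos": joint angles; "dq": joint speeds; "tau": joint torques, N m; "ee_pos": TCP position; "eef_rot": TCP orientation; "wrist_force": force on the tool from outside, world axes, zero at the start; "moment": the same for the moment, N m; "grip_width": finger opening in mm; "finger_force": force on a finger pad.
Only numpy, scipy, OpenCV 4.12 (cv2) and the standard library are available. Lean on these libraries where they do the work, as an engineer would, in place of code of your own. Each camera call takes 0.05 s, during which the arm holds its last target. There are 200 camera calls.

TASK

Pick up the loose aluminium block lying at the left on the brown work mat, set it on the red end of the sprung lapping plate with its length along the plate, press until the plate sinks about 5 mm, and draw it in one stroke to the green end, keeping it pressed all the way without letting up or bottoming the plate. Then lift it and set it gently (no dropping) on the white outline in the blue tray, squared to the outline. Leave the finished block and the other things alone.

Things in the scene. Friction and masses are not known exactly. Their poses are not given: they have to be found in the camera images.
- block: The block to lap: bare aluminium drill block lying loose at the left on the thin brown work mat (mat top 3.4 mm above the bench), 32 mm (its x) by 50 mm (its y) by 20 mm high, about 0.16 kg. Origin at the centre of its underside, z up. Hold it across the 32 mm width, a little high, fingertips about 5 mm above its underside.
- bed: Sprung lapping bed, fixed to the bench: aluminium base 100 mm (x) by 216 mm (y), its top 12 mm above the bench, carrying on springs a steel plate 76 mm (x) by 190 mm (y), 12 mm thick, whose abrasive top is 38 mm above the bench when unloaded. Nothing of the bed stands higher than the plate. Origin at the centre of the underside; the stroke runs along +y.
- plate (a joint): How far the spring-borne plate is pressed straight down, m: 0 unloaded, 0.010 at its stop. It stays level; stiffness 1500 N/m (5 mm takes 7.5 N), starting from about 0 N.
- plate_red (a point): Centre of the 62 mm long red patch on the plate's top surface, start of the stroke, 60 mm from the plate's middle towards the bed's -y; sinks with the plate. Axes as the bed's.
- plate_mid (a point): Middle of the plate's top surface (dark abrasive between the coloured patches); sinks with the plate. Axes as the bed's, y along the stroke from red to green.
- plate_green (a point): Centre of the 62 mm long green patch on the plate's top surface, end of the stroke, 60 mm from the middle towards the bed's +y; sinks with the plate. Axes as the bed's.
- tray: Blue shallow tray, fixed to the bench, 130 mm (x) by 200 mm (y); on short feet: floor 8 mm above the bench, rim 12 mm above the bench and 4 mm thick. Origin at the centre of the underside. Bed and tray stand one in the middle, the other to its right, either way; 0.1 m behind the middle one stands a fixed empty iron rest, two thin posts 60 and 80 mm high: keep clear.
- tray_place (a point): Centre of the white outline (42 mm by 62 mm, long side along the tray's y) on the tray's floor, 45 mm from the tray's middle towards its +y. Axes as the tray's.
- done_block: An identical block, already lapped, standing loose in the other half of the tray, about 90 mm from the outline's centre. Origin at the centre of its underside.
- tape: Roll of black tape lying flat, 55 mm across, 19 mm high, behind the work; bystander. Origin under its centre.
- jar: Brown jar with a black lid, 52 mm across, 38 mm high, standing behind the work; bystander. Origin under its centre.
Not all that is in view belongs to the job. Leave any orange look-alike of the block alone.

How it is judged (in metres and radians):
On the way, in this order (a step that is already met when the one before it is completed fails the run):
1. the block is on the red end, along the plate, pressing it 2 mm or more down (horizontal distance between block and plate_red below 0.016 m and angle between the y axis of block and the y axis of plate_mid, either way round below 0.26 rad and value of joint plate above 0.002 m and contact force between block and bed above 2 N), for 0.1 s.
2. the block passes the first third of the stroke, pressed (y of block in the frame of plate_mid between -0.036 and -0.012 m and x of block in the frame of plate_mid between -0.02 and 0.02 m and value of joint plate above 0.002 m and contact force between block and bed above 1.5 N), for 0.04 s.
3. the block passes the middle of the plate, pressed (y of block in the frame of plate_mid between -0.012 and 0.012 m and x of block in the frame of plate_mid between -0.02 and 0.02 m and value of joint plate above 0.002 m and contact force between block and bed above 1.5 N), for 0.04 s.
4. the block passes the last third of the stroke, pressed (y of block in the frame of plate_mid between 0.012 and 0.036 m and x of block in the frame of plate_mid between -0.02 and 0.02 m and value of joint plate above 0.002 m and contact force between block and bed above 1.5 N), for 0.04 s.
5. the block is on the green end, along the plate, still pressing it 2 mm or more down (horizontal distance between block and plate_green below 0.016 m and angle between the y axis of block and the y axis of plate_mid, either way round below 0.26 rad and value of joint plate above 0.002 m and contact force between block and bed above 1.5 N), for 0.04 s.
At the end, for the whole second after the job is handed in: The block lies flat and at rest on the tray's floor, holes upward as it started, its centre within 12 mm of the outline's centre and its length within 0.2 rad of the outline's, either way round; the lapping plate has sprung back up (under 1 mm down) (horizontal distance between block and tray_place below 0.012 m and z of block in the frame of tray_place below 0.003 m and angle between block's own z axis and vertical below 0.1 rad and angle between the y axis of block and the y axis of tray_place, either way round below 0.2 rad and linear speed of block below 0.02 m/s and value of joint plate below 0.001 m); the robot touches nothing.
It fails at once if the plate is pressed to its stop (more than 9 mm down) (value of joint plate above 0.009 m).
It fails at once if the block is on or within 20 mm above the part of the plate between the ends (within 40 mm of its middle) with the plate less than 1.2 mm down, so that the stroke is not pressed throughout (y of block in the frame of plate_mid between -0.04 and 0.04 m and x of block in the frame of plate_mid between -0.04 and 0.04 m and z of block in the frame of plate_mid below 0.02 m and value of joint plate below 0.0012 m).
It fails at once if the block is let go more than 15 mm above the tray's floor (horizontal distance between block and tray_place below 0.08 m and z of block in the frame of tray_place above 0.015 m and contact force between the fingers and block below 0.1 N).
It fails at once if the finished block is moved more than 10 mm (distance of done_block from where it was at the start of the episode above 0.01 m).
It fails at once if a bystander (jar, tape) is moved more than 20 mm (distance of any of jar, tape from where it was at the start of the episode above 0.02 m).
It also fails if it takes over 54 s, if anything falls off the work surface, if the arm or the gripper's body presses on something with over 40 N, if the wrist force passes 120 N, or if a joint passes its speed limit or range.

## Working session

There is one attempt and no reset: what is moved stays moved. The work goes in short steps, Python scripts to look and compute and a tool call to move; the robot and the scene stay as the last step left them, time stands still between calls to the robot, and variables do not carry over. Pictures are saved under pics/ and viewed, at most 10 in all, crops included, and the job is handed in when it is done.

Besides the shell and the picture viewer there is one more tool, called in YAML: its name, and indented under it one key for each argument. move_arm: Moves the arm, as the interface text tells. Its arguments: {"type":"object","properties":{"increments":{"type":"array"},"squeeze":{"type":"number"}},"required":["increments"]}

```bash
mkdir -p pics; cat > h.py <<'E'
import numpy as np,cv2
from scipy.spatial.transform import Rotation as R
from cell import get_state, imaging, close_job, spotter, arm
def cap(n):
    s=get_state(); p=imaging.capture(n)
    if n=="wrist":
        T=np.eye(4);T[:3,:3]=R.from_rotvec(s["eef_rot"]).as_matrix();T[:3,3]=s["ee_pos"]
        p["c2w"]=T@np.array(p["tool_from_camera"])
    else: p["c2w"]=np.array(p["cam_to_world"])
    return p
def w(p,uv,z):
    uv=np.array(uv,float).reshape(-1,1,2)
    n=cv2.undistortPoints(uv,np.array(p["mtx"]),np.array(p["dist"])).reshape(-1,2)
    d=np.c_[n,np.ones(len(n))]@p["c2w"][:3,:3].T; o=p["c2w"][:3,3]
    return o+d*((z-o[2])/d[:,2])[:,None]
def rect(p,m,z):
    "min area rect of mask contour projected to height z: centre, size, long-side angle"
    c=max(cv2.findContours(m.astype(np.uint8),0,1)[0],key=cv2.contourArea)
    q=w(p,c.reshape(-1,2),z)[:,:2].astype(np.float32)
    b=cv2.boxPoints(cv2.minAreaRect(q)); e1,e2=b[1]-b[0],b[2]-b[1]
    if np.linalg.norm(e1)<np.linalg.norm(e2): e1,e2=e2,e1
    return b.mean(0).round(1),np.round([np.linalg.norm(e1),np.linalg.norm(e2)],1),round(float(np.arctan2(e1[1],e1[0])),3)
E
python3 - <<'E'
from h import *
s=get_state();print({k:np.round(v,3) for k,v in s.items()});print(R.from_rotvec(s["eef_rot"]).as_matrix().round(3))
for c in("top","side"):
    p=cap(c);cv2.imwrite(f"pics/{c}0.png",p["frame"])
    for n in("block","bed","plate","tray","tape","jar"):
        for r in spotter.search_frame(p,n)[:3]: print(c,n,round(r["score"],2),np.round(r["point"],0))
    if c=="top":
        for n,z in(("block",23),("plate",38),("bed",12),("tray",12)):
            for r in spotter.outline_of(p,n)[:3]: print(n,round(r["score"],2),rect(p,r["pixels"],z))
E
```

```text
{'time_s': np.float64(0.0), 'joint_pos': array([ 1.593,  0.502, -0.427,  1.551,  0.221,  1.138, -0.21 ]), 'dq': array([-0.   , -0.001,  0.   , -0.001,  0.001, -0.001, -0.001]), 'tau': array([-0.0000e+00, -5.6659e+01, -5.8160e+00, -2.7910e+01, -6.9000e-02,
        3.1000e-02,  0.0000e+00]), 'ee_pos': array([ 154.809, -630.597,  236.675]), 'eef_rot': array([-3.117, -0.377,  0.   ]), 'wrist_force': array([-0.515,  0.209, -0.42 ]), 'moment': array([-0.009,  0.007,  0.018]), 'finger_force': np.float64(0.0), 'grip_width': np.float64(91.621)}
[[ 0.971  0.239 -0.   ]
 [ 0.239 -0.971  0.002]
 [ 0.    -0.002 -1.   ]]
top block 0.84 [569. 248.  23.]
top block 0.79 [404. 257.  19.]
top bed 0.96 [535.  16.  38.]
top bed 0.19 [539.  17.  37.]
top plate 0.83 [536.  20.  38.]
top tray 0.66 [ 538. -247.    9.]
top tape 0.55 [723.  58.  18.]
top jar 0.63 [ 689. -158.   39.]
block 0.71 (array([404.2, 258.7], dtype=float32), array([52.6, 36.5], dtype=float32), 1.033)
block 0.63 (array([569.1, 251. ], dtype=float32), array([55.5, 34.4], dtype=float32), 1.341)
plate 0.88 (array([536.2,  18. ], dtype=float32), array([191.8,  78.2], dtype=float32), 1.354)
bed 0.84 (array([535.5,  17.8], dtype=float32), array([217.3, 102.3], dtype=float32), 1.356)
bed 0.52 (array([537.9,  19. ], dtype=float32), array([196.3,  79.9], dtype=float32), 1.355)
tray 0.83 (array([ 542.8, -254.9], dtype=float32), array([205. , 135.1], dtype=float32), -1.311)
tray 0.3 (array([ 692.7, -162.4], dtype=float32), array([59.8, 51.9], dtype=float32), 0.01)
side block 0.79 [407. 268.  18.]
side block 0.66 [570. 265.  27.]
side bed 0.78 [531.  53.  38.]
side plate 0.59 [538.  32.  35.]
side tray 0.63 [ 535. -234.    9.]
side tape 0.81 [723.  62.  19.]
side jar 0.87 [ 686. -144.   32.]
```

View pics/top0.png

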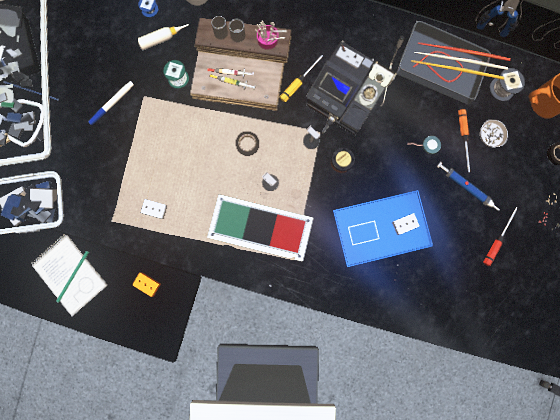

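View pics/side0.png

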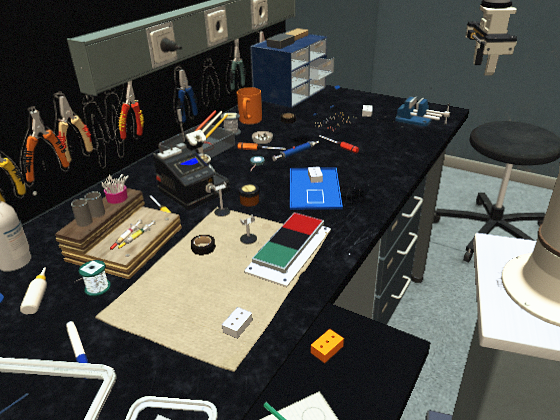

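The top view shows the bare block at pixel (153,209). The bed has green at (235,219) and red at (291,233), and the white outline in the tray is at (363,233). The done block is at (405,224), the orange look-alike at (146,285), and the rest posts at (312,135) and (270,182). So the stroke's +y runs at about angle 1.355, from red to green. Moving towards the block.

move_arm:
  increments:
    - [48, -34, 0, 0, 0, -0.07, 0]
    - [97, -69, 0, 0, 0, -0.14, 0]
    - [145, -103, 0, 0, 0, -0.21, 0]
    - [194, -138, 0, 0, 0, -0.28, 0]
    - [242, -172, 0, 0, 0, -0.35, 0]
    - [290, -206, 0, 0, 0, -0.42, 0]
    - [339, -241, 0, 0, 0, -0.49, 0]
    - [387, -275, 0, 0, 0, -0.55, 0]

```text
time_s: 1.9
ee_pos: [466.4, -270.5, 238.1]
eef_rot: [2.897, 1.212, 0.0]
wrist_force: [0.8, -1.2, 0.3]
grip_width: 91.9
finger_force: 0.0
```

```bash
cat > rel.py <<'E'
import sys
from h import *
# target x y z yaw(closing-axis angle) -> increment
x,y,z,a=map(float,sys.argv[1:5])
s=get_state();M=R.from_rotvec(s["eef_rot"]).as_matrix()
ty=np.array([np.cos(a),np.sin(a),0]);tz=np.array([0,0,-1.]);T=np.c_[np.cross(ty,tz),ty,tz]
T2=T@np.diag([-1,-1,1]);r=[R.from_matrix(M.T@q).as_rotvec().round(3) for q in(T,T2)]
print("pos",s["ee_pos"].round(1),"yaw",round(float(np.arctan2(M[1,1],M[0,1])),3),"tilt",M[:2,2].round(3),"t",round(s["time_s"],2),"q",s["joint_pos"].round(2),"F",np.round(s["wrist_force"],1),"w",round(float(s["grip_width"]),1))
print("shift",(M.T@(np.array([x,y,z])-s["ee_pos"])).round(1),"turn",*r)
E
python3 rel.py 545 230 237 -0.23
```

```text
pos [ 466.4 -270.5  238.1] yaw -0.778 tilt [ 0.001 -0.001] t 1.9 q [ 1.07  0.35 -0.73  1.82  0.27  1.06 -0.53] F [ 0.8 -1.2  0.3] w 91.9
shift [ 411.6 -295.3    0.7] turn [ 0.001  0.    -0.548] [ 1.000e-03 -1.000e-03  2.593e+00]
```

move_arm:
  increments:
    - [49, -35, 0, 0, 0, -0.07, 0]
    - [98, -70, 0, 0, 0, -0.14, 0]
    - [147, -105, 0, 0, 0, -0.21, 0]
    - [196, -141, 0, 0, 0, -0.28, 0]
    - [245, -176, 0, 0, 0, -0.35, 0]
    - [294, -211, 0, 0, 0, -0.42, 0]
    - [343, -246, 0, 0, 0, -0.49, 0]
    - [392, -281, 0, 0, 0, -0.548, 0]

```text
time_s: 2.9
ee_pos: [541.7, 205.9, 237.9]
eef_rot: [2.462, 1.95, 0.001]
wrist_force: [0.8, -0.0, -0.7]
grip_width: 91.7
finger_force: 0.0
```

```bash
python3 - <<'E'
from h import *
p=cap("wrist");cv2.imwrite("pics/w1.png",p["frame"])
for n in("block",):
    for r in spotter.outline_of(p,n)[:3]: print(n,round(r["score"],2),rect(p,r["pixels"],23.4), r["pixels"].sum())
print(p["c2w"].round(2))
E
python3 rel.py 569 251 150 -0.23
```

```text
block 0.97 (array([410.2, 262.3], dtype=float32), array([52.8, 36. ], dtype=float32), 1.069) 1347
block 0.7 (array([570.5, 252.9], dtype=float32), array([49. , 32.8], dtype=float32), 1.34) 1239
[[ 9.7000e-01 -2.2000e-01 -6.0000e-02  5.5804e+02]
 [-2.3000e-01 -9.3000e-01 -2.7000e-01  2.7871e+02]
 [ 0.0000e+00  2.8000e-01 -9.6000e-01  3.8455e+02]
 [ 0.0000e+00  0.0000e+00  0.0000e+00  1.0000e+00]]
pos [539.6 214.  238.7] yaw -0.22 tilt [0.001 0.007] t 3.0 q [ 0.28  0.5  -0.94  1.72  0.44  1.14 -1.  ] F [-0.6  0.2 -0.2] w 91.8
shift [41.9 20.6 89. ] turn [-0.001 -0.007  0.01 ] [ 1.000e-02 -1.000e-03 -3.131e+00]
```

View pics/w1.png

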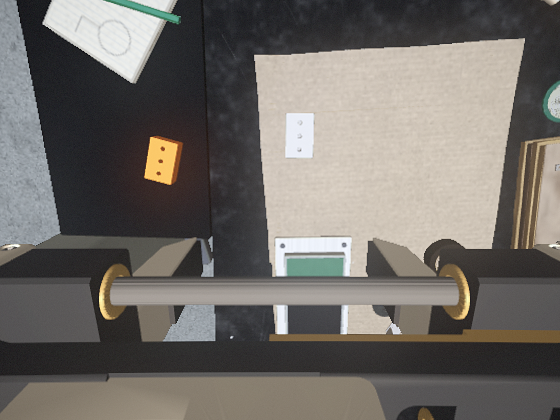

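The wrist view shows the block at pixel (299,136), with its length nearly along the image columns. I'll move nearer and re-measure once settled.

move_arm:
  increments:
    - [3, 11, 20, 0, 0, 0, 0]
    - [6, 22, 40, 0, 0, 0.005, 0]
    - [8, 22, 60, 0, 0, 0.01, 0]
    - [8, 22, 60, 0, 0, 0.01, 0]
    - [8, 22, 60, 0, 0, 0.01, 0]

```text
time_s: 3.62
ee_pos: [564.3, 207.4, 178.3]
eef_rot: [-2.473, -1.938, -0.001]
wrist_force: [0.6, 0.7, 0.1]
grip_width: 92.2
finger_force: 0.0
```

```bash
python3 - <<'E'
from h import *
p=cap("wrist")
for r in spotter.outline_of(p,"block")[:3]: print(round(r["score"],2),rect(p,r["pixels"],23.4), r["pixels"].sum())
E
python3 rel.py 570 252 40 -0.231
```

```text
0.67 (array([411.6, 262.2], dtype=float32), array([54.8, 40.1], dtype=float32), 1.05) 2166
pos [564.7 207.4 178.8] yaw -0.242 tilt [0.001 0.   ] t 3.73 q [ 0.24  0.6  -0.87  1.72  0.52  1.06 -1.05] F [1.3 0.2 0.6] w 91.8
shift [ 44.4  -5.7 138.8] turn [ 0.001 -0.001 -0.011] [-1.000e-03 -2.000e-03  3.131e+00]
```

```bash
cat >> h.py <<'E'
def near(p,c,z,rad,f):
    "rect of pixels satisfying f(frame) within rad mm of c at height z"
    u,v=np.meshgrid(np.arange(560),np.arange(420))
    q=w(p,np.c_[u.ravel(),v.ravel()],z)[:,:2]
    m=f(p["frame"].astype(int)).ravel()&(np.hypot(*(q-c).T)<rad)
    m=cv2.morphologyEx(m.reshape(420,560).astype(np.uint8),cv2.MORPH_CLOSE,np.ones((7,7)))
    m=cv2.morphologyEx(m,cv2.MORPH_OPEN,np.ones((5,5)))
    return rect(p,m,z)
white=lambda f:(f.min(2)>150)&(f.max(2)-f.min(2)<25)
E
python3 - <<'E'
from h import *
p=cap("wrist");cv2.imwrite("pics/w2.png",p["frame"])
print(near(p,(570,252),23.4,42,white))
for r in spotter.search_frame(p,"block"): print(round(r["score"],2),r["point"])
E
```

```text
(array([570.1, 251.9], dtype=float32), array([83.4, 83.3], dtype=float32), 0.52)
0.95 [566.6, 256.1, 23.0]
0.65 [410.8, 261.8, 19.2]
```

```bash
python3 - <<'E'
from h import *
p=cap("wrist")
for r in spotter.outline_of(p,"block")[:3]: print(round(r["score"],2),rect(p,r["pixels"],23.4))
for t in(8,12,16): print(near(p,(570,252),23.4,42,lambda f:(f.min(2)>150)&(f.max(2)-f.min(2)<t)))
E
```

```text
0.89 (array([411.5, 261.8], dtype=float32), array([53.7, 39.1], dtype=float32), 1.066)
0.78 (array([569.2, 252.8], dtype=float32), array([50.4, 32.1], dtype=float32), 1.339)Traceback (most recent call last):
  File "<stdin>", line 4, in <module>
  File "h.py", line 30, in near
    return rect(p,m,z)
  File "h.py", line 18, in rect
    c=max(cv2.findContours(m.astype(np.uint8),0,1)[0],key=cv2.contourArea)
ValueError: max() iterable argument is empty
```

move_arm:
  increments:
    - [22, -3, 30, 0, 0, -0.005, 0]
    - [44.5, -6, 65, 0, 0, -0.01, 0]
    - [44.5, -6, 100, 0, 0, -0.01, 0]
    - [44.5, -6, 130, 0, 0, -0.01, 0]
    - [44.5, -6, 150, 0, 0, -0.01, 0]
    - [44.5, -6, 159.5, 0, 0, -0.01, 0]
    - [44.5, -6, 159.5, 0, 0, -0.01, 80]
    - [44.5, -6, 159.5, 0, 0, -0.01, 255]
  squeeze: 35

```text
time_s: 4.92
ee_pos: [570.1, 252.3, 19.4]
eef_rot: [2.463, 1.949, 0.003]
wrist_force: [0.0, -0.5, 0.2]
grip_width: 76.1
finger_force: 0.0
```

move_arm:
  increments:
    - [0, 0, 0, 0, 0, 0, 255]
    - [0, 0, 0, 0, 0, 0, 255]
    - [0, 0, 0, 0, 0, 0, 255]
    - [0, 0, 0, 0, 0, 0, 255]

```text
time_s: 5.42
ee_pos: [569.3, 251.7, 18.3]
eef_rot: [2.464, 1.949, 0.0]
wrist_force: [-0.1, 0.2, 0.3]
grip_width: 36.7
finger_force: 0.0
```

move_arm:
  increments:
    - [0, 0, 0, 0, 0, 0, 255]
    - [0, 0, 0, 0, 0, 0, 255]
    - [0, 0, 0, 0, 0, 0, 255]

```text
time_s: 5.8
ee_pos: [569.4, 251.8, 18.3]
eef_rot: [2.463, 1.949, 0.0]
wrist_force: [-0.4, 0.0, 0.1]
grip_width: 31.6
finger_force: 35.0
```

move_arm:
  increments:
    - [0, 0, -15, 0, 0, 0, 255]
    - [0, 0, -50, 0, 0, 0, 255]
    - [0, 0, -100, 0, 0, 0, 255]
    - [0, 0, -130, 0, 0, 0, 255]
    - [0, 0, -130, 0, 0, 0, 255]

```text
time_s: 6.42
ee_pos: [570.8, 253.1, 151.7]
eef_rot: [2.462, 1.949, 0.009]
wrist_force: [0.5, -0.8, -2.1]
grip_width: 31.6
finger_force: 35.0
```

```bash
python3 - <<'E'
from h import *
for i in range(3):
    s=get_state();p=cap("wrist");print(s["ee_pos"].round(1),np.round(s["wrist_force"],2),s["grip_width"].round(1),s["finger_force"].round(1))
    for n,z in(("block",s["ee_pos"][2]-16+20),("plate",38)):
        for r in spotter.outline_of(p,n)[:3]: print(n,round(r["score"],2),rect(p,r["pixels"],z))
cv2.imwrite("pics/w3.png",p["frame"])
p=cap("top");cv2.imwrite("pics/t3.png",p["frame"])
# colour patches & outline from top view
f=p["frame"].astype(int);b,g,r=f[...,0],f[...,1],f[...,2]
for n,c,m in(("red",(523,-41),(r>120)&(g<90)&(b<90)),("green",(549,77),(g>r+30)&(g>b+10)),("out",(531,-211),white(f))):
    u,v=np.meshgrid(np.arange(560),np.arange(420));z=38 if n!="out" else 8
    q=w(p,np.c_[u.ravel(),v.ravel()],z)[:,:2];mm=(m.ravel()&(np.hypot(*(q-np.array(c)).T)<55)).reshape(420,560)
    mm=cv2.morphologyEx(mm.astype(np.uint8),cv2.MORPH_CLOSE,np.ones((3,3)))
    print(n,mm.sum(),rect(p,mm,z) if mm.any() else "")
for n,z in(("plate",38),("tray",12),("done_block",28)):
        for r in spotter.outline_of(p,n)[:3]: print(n,round(r["score"],2),rect(p,r["pixels"],z))
E
```

```text
Traceback (most recent call last):
AttributeError: 'float' object has no attribute 'round'
```

```bash
python3 - <<'E'
from h import *
s=get_state();p=cap("wrist");print(s["ee_pos"].round(1),np.round(s["wrist_force"],2))
for n,z in(("block",s["ee_pos"][2]+5),("plate",38)):
        for r in spotter.outline_of(p,n)[:3]: print(n,round(r["score"],2),rect(p,r["pixels"],z))
cv2.imwrite("pics/w3.png",p["frame"])
p=cap("top")
f=p["frame"].astype(int);b,g,r=f[...,0],f[...,1],f[...,2]
u,v=np.meshgrid(np.arange(560),np.arange(420))
for n,c,m in(("red",(523,-41),(r>120)&(g<90)&(b<90)),("green",(549,77),(g>r+30)&(g>b+10)),("out",(531,-211),f.min(2)>120)):
    z=38 if n!="out" else 8
    q=w(p,np.c_[u.ravel(),v.ravel()],z)[:,:2];mm=(m.ravel()&(np.hypot(*(q-np.array(c)).T)<55)).reshape(420,560)
    mm=cv2.morphologyEx(mm.astype(np.uint8),cv2.MORPH_CLOSE,np.ones((3,3)))
    print(n,mm.sum(),rect(p,mm,z) if mm.any() else "")
for n,z in(("plate",38),("tray",12),("done_block",28)):
        for r in spotter.outline_of(p,n)[:3]: print(n,round(r["score"],2),rect(p,r["pixels"],z))
E
python3 rel.py 523 -41 120 -0.216
```

```text
[569.7 252.  149.5] [ 0.18 -1.22 -3.13]
block 0.8 (array([495.9, 293.2], dtype=float32), array([29.8, 20.1], dtype=float32), 1.073)
block 0.66 (array([572.3, 265.4], dtype=float32), array([35.7, 32.2], dtype=float32), 1.338)
red 921 (array([523.7, -42.3], dtype=float32), array([68.6, 61.3], dtype=float32), -0.215)
green 902 (array([549.3,  76.5], dtype=float32), array([69. , 60.4], dtype=float32), -0.207)
out 127 (array([ 531.8, -211.8], dtype=float32), array([62.7, 43. ], dtype=float32), -1.307)
plate 0.84 (array([536.7,  18. ], dtype=float32), array([189.5,  77.9], dtype=float32), 1.36)
tray 0.8 (array([ 543.2, -254.4], dtype=float32), array([201.2, 131.7], dtype=float32), -1.311)
done_block 0.87 (array([ 552.6, -302. ], dtype=float32), array([54.7, 32.2], dtype=float32), -1.186)
pos [568.7 251.6 147.1] yaw -0.232 tilt [-0.002 -0.   ] t 6.83 q [ 0.13  0.67 -0.84  1.69  0.56  1.04 -1.13] F [ 0.  -0.7 -1.2] w 31.9
shift [-295.2   22.8   27.3] turn [-0.002  0.001 -0.016] [1.000e-03 3.000e-03 3.126e+00]
```

View pics/w3.png

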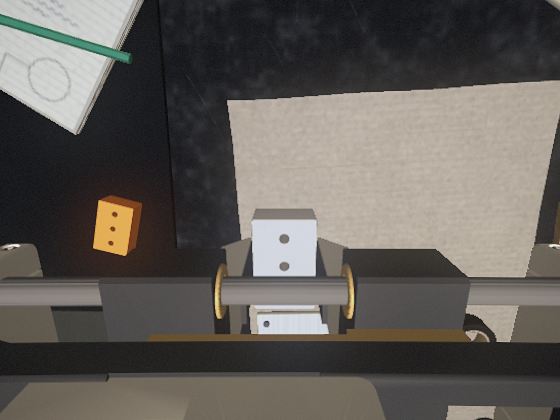

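The block is held square, with its top at pixel (284,243). Colour patches put red at (523.7,-42) and green at (549.3,76.5). The outline is at (531.8,-211.8) with length angle -1.307. Moving above red.

move_arm:
  increments:
    - [-35, 2.5, 0, 0, 0, -0.003, 255]
    - [-80, 6, 0, 0, 0, -0.006, 255]
    - [-130, 10, 3, 0, 0, -0.01, 255]
    - [-180, 14, 6, 0, 0, -0.012, 255]
    - [-230, 18, 9, 0, 0, -0.014, 255]
    - [-275, 21, 12, 0, 0, -0.017, 255]
    - [-295, 22.5, 15, 0, 0, -0.018, 255]
    - [-295, 22.5, 15, 0, 0, -0.018, 255]

```text
time_s: 7.82
ee_pos: [523.0, -41.6, 132.8]
eef_rot: [-2.448, -1.968, 0.001]
wrist_force: [0.5, -0.1, -1.3]
grip_width: 31.5
finger_force: 35.0
```

move_arm:
  increments:
    - [0, 0, 15, 0, 0, 0, 255]
    - [0, 0, 30, 0, 0, 0, 255]
    - [0, 0, 30, 0, 0, 0, 255]
    - [0, 0, 30, 0, 0, 0, 255]

```text
time_s: 8.32
ee_pos: [523.4, -39.5, 103.0]
eef_rot: [-2.444, -1.973, -0.0]
wrist_force: [-0.4, -0.7, -0.7]
grip_width: 31.7
finger_force: 35.0
```

```bash
python3 rel.py 523.6 -41.8 56 -0.214; python3 - <<'E'
from h import *
p=cap("side");cv2.imwrite("pics/s4.png",cv2.resize(p["frame"][180:330,180:400],None,fx=3,fy=3))
E
python3 rel.py 523.6 -41.8 56 -0.214
```

```text
pos [523.4 -39.5 103. ] yaw -0.213 tilt [-0.     0.001] t 8.32 q [ 0.69  0.58 -0.84  1.96  0.57  0.85 -0.67] F [-0.4 -0.7 -0.7] w 31.7
shift [-2.2  0.7 47. ] turn [-0.    -0.     0.001] [ 1.00e-03 -1.00e-03 -3.14e+00]
pos [523.7 -39.7 103.3] yaw -0.213 tilt [0. 0.] t 8.38 q [ 0.69  0.58 -0.84  1.96  0.57  0.85 -0.67] F [ 0.2 -0.1 -2. ] w 31.8
shift [-2.   0.4 47.3] turn [ 0.    -0.     0.001] [ 1.00e-03  0.00e+00 -3.14e+00]
```

View pics/s4.png

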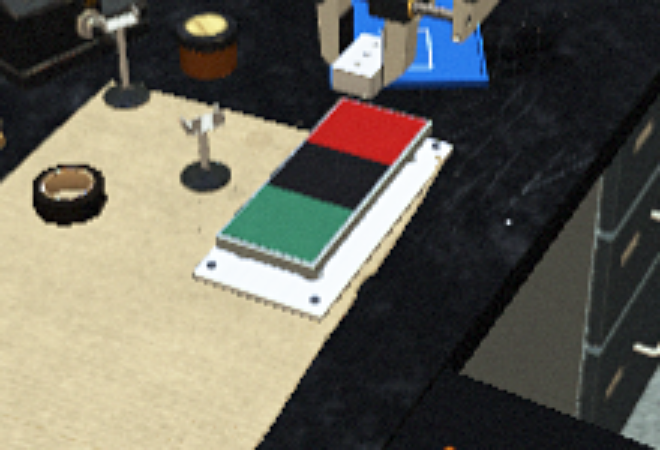

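The side view shows the block (crop pixel (358,65)) hanging level above the red end, with the posts clear. Descending.

move_arm:
  increments:
    - [-1, 0, 15, 0, 0, 0, 255]
    - [-2, 0.5, 30, 0, 0, 0, 255]
    - [-2, 0.5, 42, 0, 0, 0, 255]
    - [-2, 0.5, 47, 0, 0, 0, 255]
    - [-2, 0.5, 47, 0, 0, 0, 255]

```text
time_s: 9.0
ee_pos: [523.1, -42.3, 55.8]
eef_rot: [-2.445, -1.971, 0.001]
wrist_force: [-0.1, 0.0, -1.1]
grip_width: 31.6
finger_force: 35.0
```

move_arm:
  increments:
    - [0, 0, 1, 0, 0, 0, 255]
    - [0, 0, 2, 0, 0, 0, 255]
    - [0, 0, 3, 0, 0, 0, 255]
    - [0, 0, 4, 0, 0, 0, 255]
    - [0, 0, 5, 0, 0, 0, 255]
    - [0, 0, 5, 0, 0, 0, 255]

```text
time_s: 9.75
ee_pos: [523.6, -42.6, 51.4]
eef_rot: [2.446, 1.971, 0.0]
wrist_force: [-0.1, -0.2, 0.9]
grip_width: 31.6
finger_force: 35.0
```

```bash
python3 -c "
from h import *
for i in range(4):
    s=get_state();print(s['ee_pos'].round(1),np.round(s['wrist_force'],1),s['tau'].round(2));imaging.capture('wrist')
"
```

```text
[523.6 -42.6  51.4] [-0.1 -0.2  0.9] [ -0.23 -48.06 -11.89 -17.35  -0.08  -0.2   -0.  ]
[523.6 -42.6  51.4] [-0.9 -0.2 -0.2] [ -0.24 -48.08 -11.92 -17.35  -0.1   -0.19  -0.  ]
[523.6 -42.6  51.4] [ 0.1 -0.2  0.8] [ -0.25 -48.09 -11.93 -17.33  -0.11  -0.18   0.  ]
[523.5 -42.6  51.4] [-1.2 -0.1  1.2] [ -0.26 -48.08 -11.94 -17.3   -0.12  -0.17   0.  ]
```

move_arm:
  increments:
    - [0, 0, 1, 0, 0, 0, 255]
    - [0, 0, 2, 0, 0, 0, 255]
    - [0, 0, 3, 0, 0, 0, 255]
    - [0, 0, 3.7, 0, 0, 0, 255]
    - [0, 0, 3.7, 0, 0, 0, 255]
    - [0, 0, 3.7, 0, 0, 0, 255]

```text
time_s: 10.7
ee_pos: [523.5, -42.6, 47.8]
eef_rot: [2.446, 1.971, -0.0]
wrist_force: [-1.8, 0.3, 5.6]
grip_width: 31.7
finger_force: 35.0
```

```bash
python3 -c "
from h import *
for i in range(4):
    s=get_state();print(s['ee_pos'].round(1),np.round(s['wrist_force'],1));imaging.capture('wrist')
";python3 rel.py 549.2 76.6 48 -0.214
```

```text
[523.5 -42.6  47.8] [-1.8  0.3  5.6]
[523.6 -42.7  47.8] [-2.2 -1.4  6. ]
[523.6 -42.6  47.8] [-0.5 -0.2  6.1]
[523.6 -42.6  47.8] [-2.5 -1.1  6.6]
pos [523.6 -42.6  47.8] yaw -0.214 tilt [ 0. -0.] t 10.9 q [ 0.63  0.66 -0.76  1.98  0.66  0.76 -0.74] F [-2.4 -1.6  6.1] w 31.9
shift [122.   -0.3  -0.2] turn [ 0.  0. -0.] [ 0.    -0.     3.142]
```

Pressing about 7.6 N, roughly 5 mm. Stroking.

move_arm:
  increments:
    - [4, 0, 0, 0, 0, 0, 255]
    - [10, 0, 0, 0, 0, 0, 255]
    - [16, 0, 0, 0, 0, 0, 255]
    - [22, 0, 0, 0, 0, 0, 255]
    - [28, 0, 0, 0, 0, 0, 255]
    - [34, 0, 0, 0, 0, 0, 255]

```text
time_s: 11.65
ee_pos: [531.0, -11.3, 47.8]
eef_rot: [2.446, 1.968, -0.003]
wrist_force: [-1.0, -5.0, 6.8]
grip_width: 31.7
finger_force: 35.0
```

```bash
python3 rel.py 549.2 76.6 48 -0.214
```

```text
pos [531.  -11.3  47.8] yaw -0.216 tilt [ 0.    -0.003] t 11.65 q [ 0.56  0.67 -0.76  1.97  0.66  0.77 -0.8 ] F [-1.  -5.   6.8] w 31.7
shift [89.8 -1.  -0.5] turn [ 0.001  0.003 -0.002] [ 4.00e-03 -1.00e-03  3.14e+00]
```

move_arm:
  increments:
    - [6, 0, 0, 0, 0, 0, 255]
    - [12, 0, 0, 0, 0, 0, 255]
    - [18, 0, 0, 0, 0, 0, 255]
    - [24, 0, 0, 0, 0, 0, 255]
    - [30, 0, 0, 0, 0, 0, 255]
    - [36, 0, 0, 0, 0, 0, 255]
    - [42, 0, 0, 0, 0, 0, 255]
    - [48, 0, 0, 0, 0, 0, 255]

```text
time_s: 12.65
ee_pos: [541.1, 35.5, 47.7]
eef_rot: [2.446, 1.968, -0.003]
wrist_force: [-1.8, -5.0, 6.3]
grip_width: 31.8
finger_force: 35.0
```

```bash
python3 rel.py 549.2 76.6 48 -0.214
```

```text
pos [541.1  35.5  47.7] yaw -0.215 tilt [-0.    -0.003] t 12.65 q [ 0.47  0.68 -0.76  1.94  0.66  0.79 -0.88] F [-1.8 -5.   6.3] w 31.8
shift [41.8 -0.9 -0.4] turn [ 0.001  0.003 -0.001] [ 5.00e-03 -1.00e-03  3.14e+00]
```

move_arm:
  increments:
    - [6, 0, 0, 0, 0, 0, 255]
    - [12, 0, 0, 0, 0, 0, 255]
    - [18, 0, 0, 0, 0, 0, 255]
    - [24, 0, 0, 0, 0, 0, 255]
    - [30, 0, 0, 0, 0, 0, 255]
    - [36, 0, 0, 0, 0, 0, 255]
    - [41, 0, 0, 0, 0, 0, 255]
    - [41, 0, 0, 0, 0, 0, 255]

```text
time_s: 13.65
ee_pos: [550.0, 76.6, 47.8]
eef_rot: [2.445, 1.97, -0.001]
wrist_force: [-0.7, -2.7, 5.3]
grip_width: 31.8
finger_force: 35.0
```

move_arm:
  increments:
    - [0, 0, 0, 0, 0, 0, 255]
    - [0, 0, 0, 0, 0, 0, 255]

```text
time_s: 13.9
ee_pos: [550.0, 76.6, 47.8]
eef_rot: [2.445, 1.97, -0.001]
wrist_force: [0.6, -2.9, 5.6]
grip_width: 31.8
finger_force: 35.0
```

```bash
python3 - <<'E'
from h import *
p=cap("top")
for r in spotter.outline_of(p,"plate")[:1]: print(rect(p,r["pixels"],38))
f=p["frame"].astype(int)
cv2.imwrite("pics/t5.png",cv2.resize(p["frame"][170:280,180:340],None,fx=4,fy=4))
E
python3 rel.py 549.2 76.6 48 -0.214
```

```text
(array([534.5, -32.9], dtype=float32), array([92.7, 59.9], dtype=float32), 1.355)
pos [550.   76.6  47.8] yaw -0.215 tilt [ 0.001 -0.002] t 14.0 q [ 0.39  0.7  -0.75  1.91  0.66  0.8  -0.95] F [ 0.1 -3.5  5.9] w 31.7
shift [-0.2 -0.8 -0.2] turn [ 0.001  0.001 -0.001] [ 2.000e-03 -1.000e-03  3.141e+00]
```

View pics/t5.png

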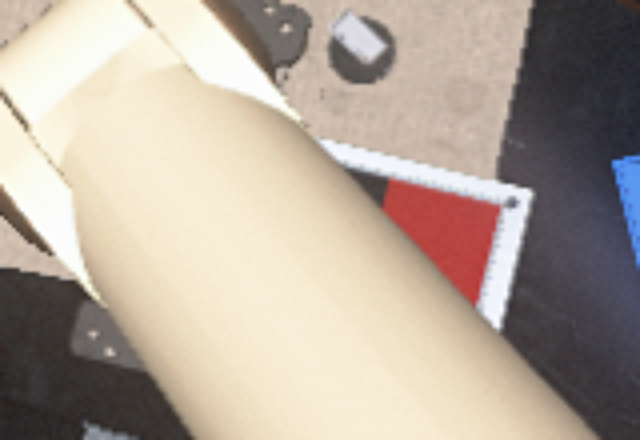

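The arm hides the block in this top view; only the red end shows, at about (440,240). The poses and forces fit. Lifting and going to the tray.

move_arm:
  increments:
    - [0, 0, -5, 0, 0, 0, 255]
    - [0, 0, -20, 0, 0, 0, 255]
    - [0, 0, -50, 0, 0, 0, 255]
    - [0, 0, -80, 0, 0, 0, 255]
    - [0, 0, -95, 0, 0, 0, 255]
    - [0, 0, -95, 0, 0, 0, 255]

```text
time_s: 14.75
ee_pos: [550.1, 77.9, 143.5]
eef_rot: [2.445, 1.971, 0.003]
wrist_force: [0.9, -0.6, -2.0]
grip_width: 31.4
finger_force: 35.0
```

move_arm:
  increments:
    - [-25, 4, 0, 0, 0, -0.05, 255]
    - [-65, 10, 0, 0, 0, -0.12, 255]
    - [-115, 18, 0, 0, 0, -0.2, 255]
    - [-165, 26, 0, 0, 0, -0.28, 255]
    - [-215, 33, 0, 0, 0, -0.36, 255]
    - [-255, 39, 0, 0, 0, -0.43, 255]
    - [-280, 43, 0, 0, 0, -0.478, 255]
    - [-286, 43.5, 0, 0, 0, -0.478, 255]

```text
time_s: 15.75
ee_pos: [530.0, -213.1, 140.9]
eef_rot: [-1.914, -2.489, 0.001]
wrist_force: [-0.4, 0.3, -2.0]
grip_width: 32.0
finger_force: 35.0
```

```bash
python3 - <<'E'
from h import *
p=cap("wrist");cv2.imwrite("pics/w6.png",p["frame"])
print(near(p,(531.8,-211.8),8,50,lambda f:(f.min(2)>120)))
for r in spotter.outline_of(p,"tray")[:1]: print(rect(p,r["pixels"],12))
E
python3 rel.py 531.8 -211.8 60 0.264
```

```text
(array([ 536.4, -231.1], dtype=float32), array([82.2, 60.9], dtype=float32), 0.004)
(array([ 531.7, -207.9], dtype=float32), array([131.5, 104.4], dtype=float32), 0.252)
pos [ 530.7 -210.7  141.6] yaw 0.262 tilt [-0.001  0.001] t 15.85 q [ 1.04  0.64 -0.95  1.82  0.61  1.01  0.09] F [-0.6  1.1 -1.5] w 31.3
shift [-1.5  0.9 81.6] turn [-0.001 -0.002 -0.002] [-3.00e-03  1.00e-03  3.14e+00]
```

View pics/w6.png

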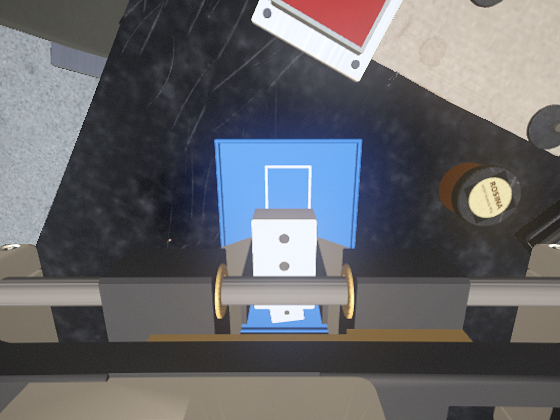

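The outline's far corners show at pixels (266,167) and (310,167). The block sits in the grip exactly as before the stroke. A quick check of the edge, then I'll set it down.

```bash
python3 - <<'E'
from h import *
p=cap("wrist");q=w(p,[(266,167),(310,167)],8)[:,:2];print(q)
d=q[1]-q[0];a=np.arctan2(d[1],d[0]);n=np.array([np.sin(a),-np.cos(a)]);print(a,q.mean(0)+31*n)
E
python3 rel.py 531.8 -211.8 24 0.264
```

```text
[[ 506.34216139 -186.39066684]
 [ 545.04599027 -175.97397295]]
0.2629087795250318 [ 533.75068058 -211.117101  ]
pos [ 531.1 -209.6  142. ] yaw 0.264 tilt [-0.001  0.001] t 15.9 q [ 1.04  0.64 -0.95  1.82  0.61  1.01  0.09] F [ 0.3  0.8 -0.5] w 31.7
shift [ -2.5   0.2 118. ] turn [-0.    -0.002  0.   ] [ 2.000e-03 -0.000e+00 -3.141e+00]
```

move_arm:
  increments:
    - [-1, 0.5, 25, 0, 0, 0, 255]
    - [-2, 1, 55, 0, 0, 0, 255]
    - [-2, 1, 80, 0, 0, 0, 255]
    - [-2, 1, 98, 0, 0, 0, 255]
    - [-2, 1, 108, 0, 0, 0, 255]
    - [-2, 1, 113, 0, 0, 0, 255]
    - [-2, 1, 115, 0, 0, 0, 255]
    - [-2, 1, 115, 0, 0, 0, 255]

```text
time_s: 16.9
ee_pos: [533.2, -212.9, 28.0]
eef_rot: [1.909, 2.494, 0.0]
wrist_force: [0.1, 0.5, -2.2]
grip_width: 31.6
finger_force: 35.0
```

```bash
python3 rel.py 532.5 -211.5 23 0.264
```

```text
pos [ 533.2 -212.9   28. ] yaw 0.264 tilt [ 0.001 -0.   ] t 16.9 q [ 0.94  0.79 -0.82  1.86  0.77  0.84 -0.02] F [ 0.1  0.5 -2.2] w 31.6
shift [ 1.5 -0.3  5. ] turn [ 0.001  0.001 -0.   ] [ 1.000e-03 -1.000e-03  3.141e+00]
```

move_arm:
  increments:
    - [1, 0, 1.5, 0, 0, 0, 255]
    - [1, 0, 3, 0, 0, 0, 255]
    - [1, 0, 4, 0, 0, 0, 255]
    - [1, 0, 4.6, 0, 0, 0, 255]
    - [1, 0, 5.2, 0, 0, 0, 255]
    - [1, 0, 5.2, 0, 0, 0, 255]

```text
time_s: 17.65
ee_pos: [532.5, -211.8, 22.8]
eef_rot: [1.91, 2.494, -0.001]
wrist_force: [-2.6, 0.1, 4.5]
grip_width: 31.8
finger_force: 35.0
```

In contact (about 6 N). Releasing gently with a partial opening.

move_arm:
  increments:
    - [0, 0, 0, 0, 0, 0, 150]
    - [0, 0, 0, 0, 0, 0, 120]
    - [0, 0, 0, 0, 0, 0, 110]
    - [0, 0, 0, 0, 0, 0, 110]
    - [0, 0, 0, 0, 0, 0, 110]
  squeeze: 10

```text
time_s: 18.27
ee_pos: [532.6, -211.7, 22.3]
eef_rot: [1.91, 2.495, 0.0]
wrist_force: [-0.1, -1.2, -0.8]
grip_width: 52.3
finger_force: 0.0
```

move_arm:
  increments:
    - [0, 0, -5, 0, 0, 0, 110]
    - [0, 0, -20, 0, 0, 0, 110]
    - [0, 0, -50, 0, 0, 0, 110]
    - [0, 0, -90, 0, 0, 0, 110]
    - [-30, 0, -130, 0, 0, 0, 110]
    - [-80, 0, -150, 0, 0, 0, 110]
    - [-80, 0, -150, 0, 0, 0, 110]
    - [-80, 0, -150, 0, 0, 0, 110]

```text
time_s: 19.27
ee_pos: [553.2, -288.5, 172.8]
eef_rot: [-1.91, -2.494, -0.001]
wrist_force: [0.3, 1.1, -0.2]
grip_width: 52.2
finger_force: 0.0
```

```bash
python3 - <<'E'
from h import *
p=cap("wrist");cv2.imwrite("pics/w7.png",p["frame"])
for r in spotter.outline_of(p,"block")[:3]: print(round(r["score"],2),rect(p,r["pixels"],28))
E
python3 rel.py 532 -211.5 173 0.264
```

```text
0.76 (array([ 531.3, -210.6], dtype=float32), array([50.1, 33.1], dtype=float32), -1.348)
pos [ 553.  -287.3  172.2] yaw 0.266 tilt [-0.001  0.001] t 19.38 q [ 1.09  0.68 -0.95  1.67  0.61  1.11  0.24] F [0.7 0.6 0.5] w 52.4
shift [78.6 -0.4 -0.7] turn [-0.001 -0.001  0.002] [ 2.000e-03 -1.000e-03 -3.139e+00]
```

View pics/w7.png

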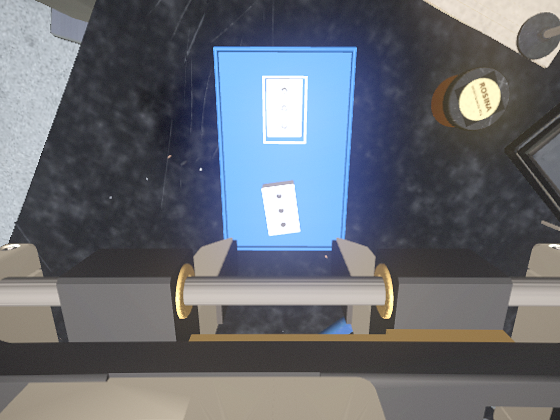

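The block lies square inside the outline at (285,108), the done block is undisturbed at (281,209), and the gripper is clear.

```bash
python3 -c "
from cell import close_job
print(close_job())"
```

```text
the job is handed in; nothing more can be done
None
```

I lapped the block from red to green at about 5 mm of plate travel, set it square on the tray outline without dropping it, and handed the job in at about 19 s; the hand-in gave no verdict.

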